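# Fetch the clean valve stem from its tub with tongs

### The arm

A 6-joint arm with a two-finger parallel gripper is mounted at the origin on the work surface. World frame = base frame: x ahead of the robot, y to its left, z up, the work surface at z = 0. Lengths are in mm, angles in rad, forces in N, time in s.
With the tool pointing down it reaches from about 250 to 725 mm from the base axis. Payload 4 kg.
Tool frame: the origin (TCP) lies midway between the tips of the shut fingers; the grasp point (between the pads) lies 19 mm behind it; z points along the fingers, y is the direction in which the jaws open and shut (so a half turn about z gives the same grasp; the last joint's range is limited). The gripper opens to 85 mm and grips with 20 to 120 N. Pads are 22 mm wide; open, the fingers measure 114 mm over their backs; the gripper's body (76 mm by 85 mm) begins 54 mm behind the grasp point. The pads swing forward as they close: fully open they stand 13 mm farther back than shut.
Start: joints at [1.307, 0.241, 0.005, 1.335, 0, 1.571], TCP at [130.374, 482.703, 231.306] pointing down, gripper open.
Joint ranges: [-2.72, 2.72], [-1.05, 1.87], [-1.09, 1.28], [-1.99, 2.15], [-1.42, 1.44], [-3.14, 3.14]. Speed limits (rad/s): [2.79, 2.79, 3.14, 3.14, 3.14, 3.14].

### API

Orientations are given as a rotation vector (axis times angle).
In Python, from plant import arm gives the robot as it stands. The module is installed in compiled form; this text tells all that it offers. Calls block until the motion is done:
- arm.goto(position, orientation): joint-space move of the TCP to a pose.
- arm.move_linear(position, ori=None, vel=150): straight line of the TCP; ori=None keeps the orientation; vel is the mean speed in mm/s.
- arm.move_joints(angles): joint-space move.
- arm.gripper_open() and arm.close_gripper(): open the fingers fully, or close them until they stop; the grip force is fixed at half the most.
- arm.pause(seconds).
- arm.ik(position, orientation): joint angles nearest the present ones, or None.
- arm.state(): the state.
- arm.capture(name): name is "scene" or "top" or "wrist"; returns a dict with "image" (400x640x3 uint8, blue, green, red), "intrinsics" (3x3 intrinsics, pixels), "k1" (the pictures are not rectified: a ray, as slopes to the right and down, at radius r is drawn at 1 + k1 r^2 times it, then the intrinsics apply), "rvec" (rotation vector, rad) and "tvec" (3), from world to camera coordinates, as OpenCV has them. Camera axes: x right, y down, z forward; pixel columns grow to the right and rows downward; lengths in mm; the calibration is good to about 2 mm. A picture is of the moment at which its call begins. There is no depth.
A pose or a line that the arm cannot do raises arm.MotionError and nothing moves.
- arm.finish_job(): hands the job in, once; it reports no verdict.
Trained networks look in the newest picture that a camera, given by its name, has taken for a name from the list of things; names that differ only in an ending like _2 or _b are one class to them, and where a whole thing is asked for, a point or a joint stands for the part that bears it (a point fixed in the world has none). Each returns a list of dicts, best first, with "p" (0 to 1); they miss things now and then, are a little off and sometimes report something else, mostly with a low value. They report only what shows in the picture. A call takes as long as a camera call. They do not tell look-alikes from the thing itself.
- arm.boxes_of(camera, thing): "uv" ([column, row] in pixels, amid what is visible of it).
- arm.landmark_of(camera, thing): "uv" ([column, row] in pixels: a listed point, or the origin of a listed thing).
The state is a dict: "time": time; "q": joint angles; "joint_vel": joint speeds; "joint_efforts": joint torques, N m; "tcp_pos": TCP position; "tcp_rot": TCP orientation; "contact_force": force on the tool from outside, world axes, zero at the start; "torque": the same for the moment, N m; "gripper_width": finger opening in mm.
Only numpy, scipy, OpenCV 4.12 (cv2) and the standard library are available. Lean on these libraries where they do the work, as an engineer would, in place of code of your own. Each camera call takes 0.05 s, during which the arm holds its last target.

### The job

The red rubber valve stem in the lidded steel tub has to stay free of grease, so never touch it with the gripper itself. Tip the tub's loose lid up by its black tab, lift it off and lay it right way up, wholly on the black rubber mat; then take the orange-handled spring tongs off their cradle, squeeze them shut on the valve stem in the tub, and lift it at least 5 cm above the tub's rim. Finish while still holding it up there, still, in the tongs, and leave the gauge, pliers and chrome caps where they are.

Things in the scene. Friction and masses are not known exactly. Their poses are not given: they have to be found in the camera images.
- tub: Round open steel tub fixed to the counter, 112 mm outside and 104 mm inside diameter, 48 mm high, inner floor 5 mm above the counter. Origin: centre of its underside, z up.
- lid: Loose round blue lid, 90 g. A disc 120 mm in diameter, 4 mm thick, rests on the tub's rim; below it a dark plug 100 mm in diameter, 6 mm deep, sits in the mouth. Origin: centre of the plug's underside, z up; 42 mm above the counter when seated, 3 mm when flat on the mat. The tab is towards its own -x.
- lid_tab (a point): Centre of the lid's black upright tab, on the disc 44 mm from the lid's axis along its -x, 25 mm above the lid's origin. Tab: 10 mm thick along the lid's x, 32 mm wide along y, 32 mm high (9 to 41 mm above the lid's origin). Taken from above by its 10 mm thickness. Axes as the lid.
- mat: Black rubber mat fixed to the counter, 190 x 190 mm, 3 mm thick, where the lid goes; its sides run along the counter's x and y. Origin: centre of its underside.
- cradle: Black fixed cradle of the tongs: base plate 124 x 92 x 10 mm and two cross bars, 10 mm thick and 92 mm wide, 55 mm before and behind its centre along its x, 60 mm high; the tongs lie on the bars. Origin: centre of its underside.
- tongs: Loose spring tongs, 130 g, lying level on the cradle: two steel arms side by side with orange grips, jaws toward their own +x, own z up. Origin: midway between the grips, near the balance point, 69 mm above the counter at the start. Each grip is 70 mm long along x and 24 mm high, centred at the origin. Arm undersides 9 mm below the origin. Width over the grips: 46 mm open.
- tongs_jaws (a point): Midway between the lower ends of the two jaws, 100 mm ahead of the tongs' origin and 58 mm below it. Each jaw is a flat plate hanging down from the arm's end, 4 mm thick, 18 mm long along the tongs' x. Gap between the jaws: 53 mm open, 13 mm when the arms are parallel.
- tongs_left: The tongs' arm on their +y side, hinged 70 mm behind the tongs' origin (this origin is on the hinge). Squeezing both grips from the sides, along the tongs' y, shuts the arms evenly against a spring: 3.5 N on each grip starts them moving, 9 N holds the arms parallel (29 mm over the grips). The jaw gap shrinks 4.9 mm per 2 mm of squeeze.
- tongs_right: The tongs' arm on their -y side; origin on its hinge. A grip of about 25 N presses each jaw on the stem with about 6 N. Let go, the tongs spring open.
- stem: Loose squat red rubber tyre valve stem, about 18 g, standing upright on the tub's floor, hidden by the lid at first. 34 mm high: flange 22 mm in diameter up to 6 mm, straight red body 15 mm in diameter from 8 to 26 mm, brass tip 8 mm in diameter on top. Origin: centre of its underside.
- gauge: Silver tyre depth gauge lying on the counter, 115 x 40 x 12 mm. Bystander.
- pliers: Black steel weight clip pliers lying on the counter, about 175 x 60 x 16 mm. Bystander.
- cap0: Chrome valve cap standing on the counter, 14 mm in diameter and high. Bystander.
- cap1: Chrome valve cap standing on the counter, 14 mm in diameter and high. Bystander.
Things that resemble listed ones, but are neither listed nor needed, are in the scene too. What is shaped like the cradle but pink or turquoise is not meant.

How it is judged (in metres and radians):
On the way, in this order (a step that is already met when the one before it is completed fails the run):
1. the lid is tipped up at least 7 degrees, low over the tub (angle between lid's own z axis and vertical above 0.12 rad and horizontal distance between lid and tub below 0.04 m and height (world z) of lid below 0.08 m), for 0.05 s.
2. the lid lies flat on the mat, let go (x of lid in the frame of mat between -0.038 and 0.038 m and y of lid in the frame of mat between -0.038 and 0.038 m and height (world z) of lid below 0.01 m and angle between lid's own z axis and vertical below 0.1 rad and contact force between the fingers and lid below 0.05 N), for 0.2 s.
3. the tongs are gripped and lifted off the cradle (contact force between the fingers and tongs above 1 N and contact force between tongs and cradle below 0.02 N and height (world z) of tongs above 0.085 m), for 0.2 s.
4. the jaws close on the stem inside the tub (contact force between each of tongs_left, tongs_right and stem above 0.3 N and height (world z) of stem below 0.03 m and horizontal distance between stem and tub below 0.05 m), for 0.2 s.
At the end, for the whole second after the job is handed in: For the last second the stem is still (under 5 cm/s), its underside over 98 mm above the counter, pinched by both jaws (over 0.3 N each), touching neither robot nor tub; the gripped tongs touch neither tub nor cradle; the lid lies flat (0.1 rad) wholly on the mat (38 mm off-centre at most) (all of step 2 and height (world z) of stem above 0.098 m and contact force between each of tongs_left, tongs_right and stem above 0.3 N and contact force between the fingers and tongs above 1 N and contact force between each of the arm, the fingers, tub and stem below 0.05 N and contact force between tongs and tub below 0.02 N and contact force between tongs and cradle below 0.02 N and linear speed of stem below 0.05 m/s); the arm keeps its last pose, push and grip.
It fails at once if the robot touches the valve stem (contact force between any of the fingers, the arm and stem above 0.2 N).
It fails at once if the gauge, the pliers or a cap is moved more than 2 cm (distance of any of gauge, pliers, cap0, cap1 from where it was at the start of the episode above 0.02 m).
It also fails if it takes over 64 s, if anything falls off the work surface, if the arm or the gripper's body presses on something with over 40 N, if the wrist force passes 120 N, or if a joint passes its speed limit or range.

## Working session

There is one attempt and no reset: what is moved stays moved. The work goes in short steps, each a Python script; the robot and the scene stay as the last script left them, time stands still between calls to the robot, and variables do not carry over. Pictures are saved under pics/ and viewed, and the job is handed in when it is done.

```bash
mkdir -p pics; ls
cat > h.py <<'E'
import numpy as np, cv2
from plant import arm
def cap(n,name=None):
    c=arm.capture(n)
    if name: cv2.imwrite('pics/'+name+'.png',c['image'])
    return c
def und(c,uv):
    K=np.array(c['intrinsics'],float); 
    return cv2.undistortPoints(np.array([[uv]],float),K,np.array([c['k1'],0,0,0,0.]))[0,0]
def ray(c,uv):
    R=cv2.Rodrigues(np.array(c['rvec'],float))[0]; t=np.array(c['tvec'],float).ravel()
    d=R.T@np.array([*und(c,uv),1.]); return -R.T@t, d/np.linalg.norm(d)
def atz(c,uv,z):
    o,d=ray(c,uv); return o+d*(z-o[2])/d[2]
def proj(c,P):
    return cv2.projectPoints(np.array([P],float).reshape(-1,1,3),np.array(c['rvec'],float),np.array(c['tvec'],float),np.array(c['intrinsics'],float),np.array([c['k1'],0,0,0,0.]))[0].reshape(-1,2)
def tri(rs):
    A=np.zeros((3,3));b=np.zeros(3)
    for o,d in rs:
        M=np.eye(3)-np.outer(d,d);A+=M;b+=M@o
    return np.linalg.solve(A,b)
E
python3 - <<'E'
from h import *
np.set_printoptions(precision=1,suppress=True)
cs={n:cap(n,n+'0') for n in('scene','top','wrist')}
for n in cs:
    o,d=ray(cs[n],(320,200));print(n,o,d,cs[n]['k1'])
Z=dict(tub=0,lid=42,lid_tab=67,mat=0,cradle=0,tongs=69,tongs_jaws=11,tongs_left=69,tongs_right=69,gauge=0,pliers=0,cap0=0)
for th in Z:
    for n in('scene','top'):
        for r in arm.landmark_of(n,th)[:4]:
            print(th,n,round(r['p'],2),np.array(r['uv']),atz(cs[n],r['uv'],Z[th]))
print(arm.state())
E
```

```text
pics
scene [1146.8 -231.6  639.5] [-0.7  0.2 -0.7] -0.046477018748556205
top [ 442.1  -43.5 1304.4] [ 0.1 -0.  -1. ] -0.039539253434817165
wrist [ 60.6 500.2 371.9] [ 0.3 -0.1 -1. ] -0.009734543402421723
tub top 0.62 [368.3 240.4] [ 422.2 -244.1    0. ]
lid scene 0.67 [357.5 202.7] [524.9  31.3  42. ]
lid top 0.6 [284.3 208.9] [526.5  39.4  42. ]
lid_tab scene 0.57 [353.1 183.9] [480.9  32.2  67. ]
lid_tab scene 0.47 [238.8 220.6] [ 547.2 -257.7   67. ]
lid_tab top 0.68 [286.3 220.2] [488.3  31.1  67. ]
mat scene 0.53 [239.5 222. ] [ 482.4 -259.5    0. ]
mat top 0.91 [209.4 233.4] [445.6 295.7   0. ]
mat top 0.56 [372.2 240.6] [ 421.5 -257.4    0. ]
cradle scene 0.89 [169.5 182.1] [ 277.4 -438.7    0. ]
cradle scene 0.85 [241.2 171.6] [ 274.4 -237.3    0. ]
cradle scene 0.77 [239.9 220.5] [ 477.3 -258.1    0. ]
cradle scene 0.66 [162.9 228.4] [ 462.  -444.2    0. ]
cradle top 0.98 [425.2 227.4] [ 466.4 -440.7    0. ]
cradle top 0.77 [367.4 222.4] [ 483.5 -241.5    0. ]
cradle top 0.63 [423.1 287.1] [ 263.5 -430.2   -0. ]
cradle top 0.57 [366.6 284.1] [ 274.7 -237.2    0. ]
tongs scen
[... 525 characters left out ...]
9 243.3] [ 413.9 -241.8   69. ]
gauge scene 0.77 [331.2 293.8] [736.9 -93.6   0. ]
gauge top 0.7 [323.3 148.1] [740. -91.   0.]
pliers scene 0.6 [439.8 274. ] [745.  151.1   0. ]
pliers top 0.63 [256.9 144.3] [752.5 138.1   0. ]
cap0 scene 0.56 [377.6 276. ] [717.2  16.2   0. ]
cap0 scene 0.54 [287.6 285.9] [ 696.7 -177.5   -0. ]
{'time': 1.35, 'q': array([1.3, 0.2, 0. , 1.3, 0. , 1.6]), 'joint_vel': array([ 0., -0., -0.,  0.,  0.,  0.]), 'joint_efforts': array([ -0. , -37.2,  25.3,   0. ,   0. ,  -0. ]), 'tcp_pos': array([130.4, 482.7, 231.3]), 'tcp_rot': array([0.4, 3.1, 0. ]), 'contact_force': array([0.3, 0. , 1.1]), 'torque': array([ 0. ,  0.1, -0. ]), 'gripper_width': 85.19885175396671}
```

View pics/scene0.png

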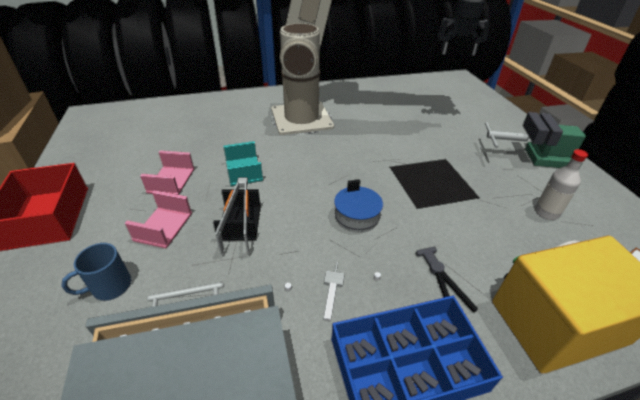

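View pics/top0.png

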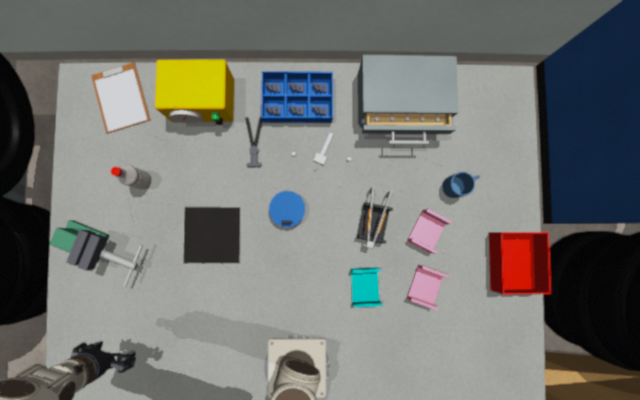

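View pics/wrist0.png

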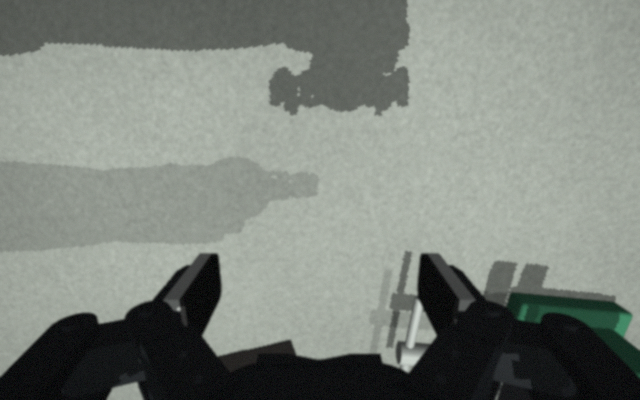

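The scene camera shows the lid at (357,203) with its tab at (353,185), the mat at (435,182) and the tongs on the black cradle at (240,210). I'll look at the lid and the tongs more closely before moving anything.

```bash
cat >> h.py <<'E'
from scipy.spatial.transform import Rotation as Ro
def down(phi,tilt=0,axis=None):
    """tool y along yaw phi, pointing down; then rotated by tilt about world axis"""
    y=np.array([np.cos(phi),np.sin(phi),0]);z=np.array([0,0,-1.]);x=np.cross(y,z)
    R=Ro.from_matrix(np.c_[x,y,z])
    if tilt: R=Ro.from_rotvec(np.array(axis)*tilt)*R
    return R.as_rotvec()
E
python3 - <<'E'
from h import *
np.set_printoptions(precision=3,suppress=True)
for n,p,ph in [('lid',[484,32,57],.12),('lid',[484,32,57],.12+np.pi),('lid',[484,32,57],.12-np.pi),('mat',[400,290,18],0.12),('mat',[400,290,18],.5),('tongs',[420,-235,60],np.pi/2-.25),('tongs',[420,-235,60],-np.pi/2-.25)]:
    print(n,ph,arm.ik(p,down(ph)))
# hover so lid is viewed
arm.goto([484,20,190],down(.12))
c=cap('wrist','w1');print(arm.state()['time'],arm.state()['q'])
for th,z in [('lid',42),('lid_tab',67),('tub',0)]:
    for r in arm.landmark_of('wrist',th)[:3]: print(th,r['p'],np.array(r['uv']),atz(c,r['uv'],z))
E
```

```text
lid 0.12 [ 0.066  0.364 -0.316  0.891  0.     1.517]
lid 3.2615926535897932 [ 0.066  0.364 -0.316  0.891  0.    -1.625]
lid -3.021592653589793 [ 0.066  0.364 -0.316  0.891  0.    -1.625]
mat 0.12 [ 0.627  0.432 -0.334  0.804  0.     2.078]
mat 0.5 [ 0.627  0.432 -0.334  0.804  0.     1.698]
tongs 1.3207963267948966 [-0.51   0.354 -0.322  0.895  0.    -0.26 ]
tongs -1.8207963267948966 [-0.51   0.354 -0.322  0.895  0.     2.881]
3.5 [ 0.043  0.233 -0.115  1.223  0.     1.492]
lid 0.65 [372.  173.4] [528.75   34.348  42.   ]
lid 0.56 [610.6  75.6] [710.006 139.313  42.   ]
lid_tab 0.68 [320.9 173.2] [483.121  34.379  67.   ]
```

View pics/w1.png

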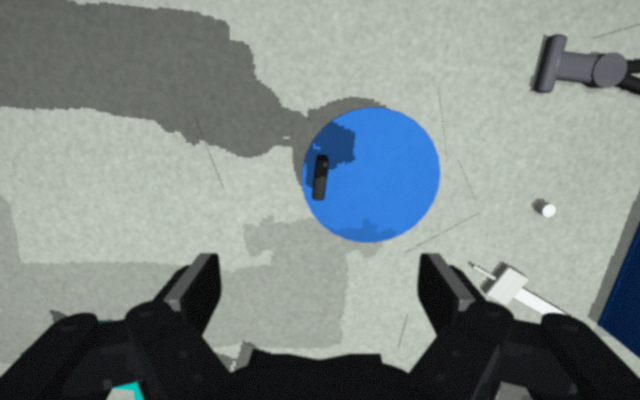

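Wrist view: the blue disc is centred near (372,174) and the tab near (320,177), just inside the disc's left edge. I'll refine both by segmentation.

Run:
```python
from h import *
np.set_printoptions(precision=2,suppress=True)
c=cap('wrist');im=c['image'].astype(int)
b,g,r=im[...,0],im[...,1],im[...,2]
m=((b>r+60)&(b>90)).astype(np.uint8); m[:,560:]=0; m[260:]=0
h=[max(cv2.findContours(m,0,cv2.CHAIN_APPROX_NONE)[0],key=cv2.contourArea)]
pts=np.array([atz(c,p,52)[:2] for p in h[0][:,0].astype(float)])
hull=cv2.convexHull(pts.astype(np.float32))
A=np.c_[2*hull[:,0],np.ones(len(hull))];s=np.linalg.lstsq(A,(hull[:,0]**2).sum(1),rcond=None)[0]
print('disc',s[:2],np.sqrt(s[2]+s[0]**2+s[1]**2))
s1=cv2.minEnclosingCircle(hull);print(s1)
x0,x1,y0,y1=300,345,145,210
k=(im[y0:y1,x0:x1].max(2)<60).astype(np.uint8)
n,l,st,ce=cv2.connectedComponentsWithStats(k);i=1+st[1:,4].argmax();print(st[i],ce[i])
cc=np.argwhere(l==i)[:,::-1]+[x0,y0]
rect=cv2.minAreaRect(cc.astype(np.float32));print(rect)
bx=cv2.boxPoints(rect)
for p in bx: print(p,atz(c,p,83),atz(c,p,52))
cv2.imwrite('pics/w1z.png',cv2.resize(c['image'][130:220,280:400],None,fx=6,fy=6))
```

```text
disc [526.28  31.82] 59.232334083905016
((526.1526489257812, 31.848848342895508), 59.51261901855469)
[ 13  10  15  43 364] [19.39 27.88]
((319.6999816894531, 176.09999084472656), (11.596551895141602, 42.992095947265625), 8.130102157592773)
[310.92 196.56] [477.19  18.49  83.  ] [477.5    9.45  52.  ]
[317. 154.] [477.9   51.88  83.  ] [478.29  47.01  52.  ]
[328.48 155.64] [486.56  51.71  83.  ] [488.03  46.81  52.  ]
[322.4 198.2] [486.17  18.26  83.  ] [487.6    9.19  52.  ]
```

View pics/w1z.png

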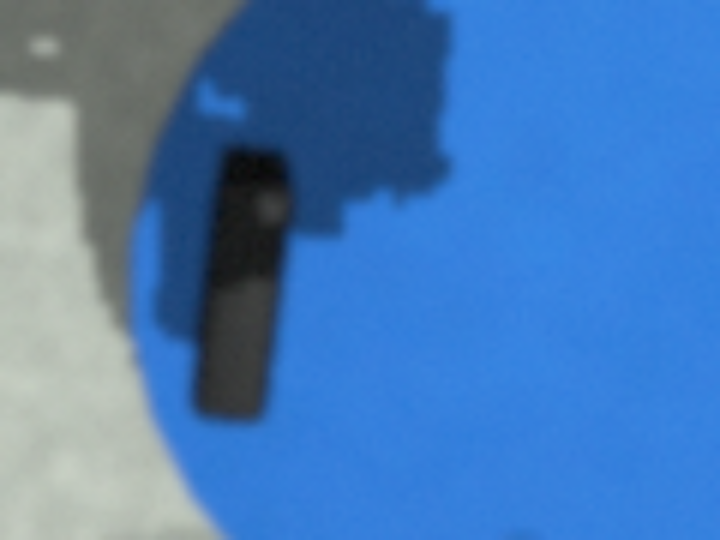

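Run:
```python
from h import *
np.set_printoptions(precision=2,suppress=True)
c=cap('top');im=c['image']
m=(im.max(2)<50).astype(np.uint8);m2=np.zeros_like(m);m2[195:275,175:250]=m[195:275,175:250]
h=max(cv2.findContours(m2,0,cv2.CHAIN_APPROX_NONE)[0],key=cv2.contourArea)
q=np.array([atz(c,p,3)[:2] for p in h[:,0].astype(float)])
print('mat',q.min(0),q.max(0),(q.min(0)+q.max(0))/2)
P=np.array([482.3,32,58.])
arm.goto([482.3,32,110],down(0))
arm.move_linear(P,vel=100)
arm.close_gripper();s=arm.state();print('grip',s['gripper_width'],s['contact_force'],s['time'])
piv=np.array([526.3+56,32,50.])
for a in (5,10,14):
    R=Ro.from_rotvec([0,np.radians(a),0])
    arm.move_linear(piv+R.apply(P-piv),down(0,np.radians(a),[0,1,0]),vel=60)
    s=arm.state();print(a,s['contact_force'],s['gripper_width'],s['tcp_pos'])
c=cap('scene','s2');arm.pause(.1);print(arm.state()['time'])
cv2.imwrite('pics/s2z.png',cv2.resize(c['image'][130:260,280:480],None,fx=4,fy=4))
```

```text
mat [352.59 198.01] [528.52 378.3 ] [440.56 288.16]
grip 8.903496248969697 [0.16 0.56 2.22] 5.5083
5 [1.85 0.1  0.9 ] 8.836239012822958 [484.17  32.01  66.28]
10 [2.58 0.31 2.26] 8.932502392681515 [485.63  32.01  74.59]
14 [ 2.8  -1.07  1.38] 8.596606875058145 [487.46  32.02  81.32]
6.525
```

View pics/s2z.png

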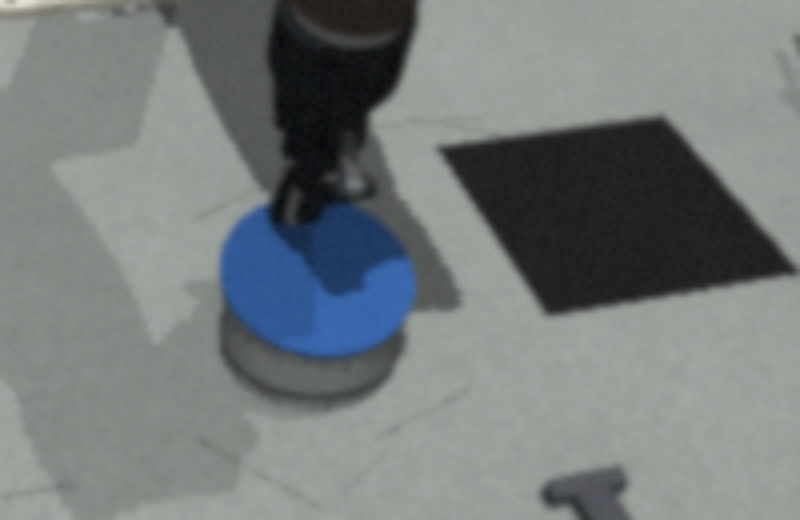

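Scene view: the lid is tipped about 14° on the tub, held by its tab. The mat corners show at about (390,167), (445,160), (479,197) and (417,208). Next I'll lift the lid and place it.

Run:
```python
from h import *
np.set_printoptions(precision=2,suppress=True)
c=cap('scene')
q=np.array([atz(c,p,3)[:2] for p in [(390,167),(445.5,159.5),(478.7,197.5),(417,208.2)]]);print(q,q.mean(0))
ct=cap('top');cv2.imwrite('pics/t2z.png',cv2.resize(ct['image'][190:290,160:320],None,fx=5,fy=5))
M=q.mean(0)*.5+np.array([444,293])*.5;print(M)
arm.move_linear([487,32,150],vel=150)
arm.goto([M[0]-44,M[1],120],down(0))
print(arm.state()['time'])
cap('scene','s3')
```

```text
[[355.06 194.17]
 [356.82 378.06]
 [539.97 378.27]
 [540.34 193.31]] [448.05 285.95]
[446.02 289.48]
8.2917
```

View pics/t2z.png

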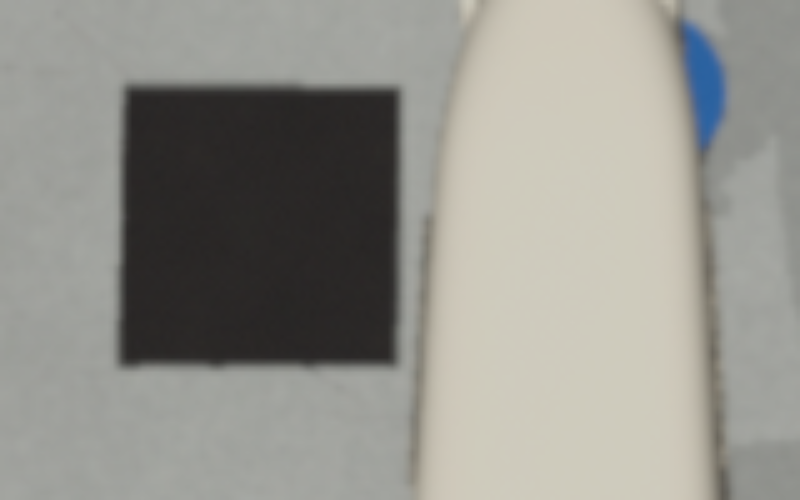

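View pics/s3.png

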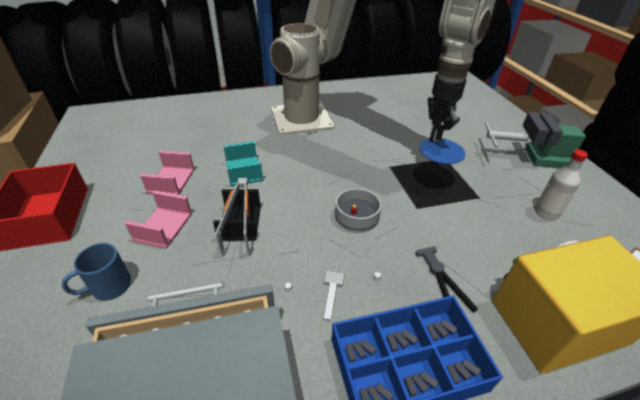

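Scene view: the lid is level above the mat at (442,151) and the tub is open with the red stem at (354,209). I'll lower the lid and release it.

Run:
```python
from h import *
np.set_printoptions(precision=2,suppress=True)
x,y=402.0,289.5
arm.move_linear([x,y,35],vel=130)
s=arm.state();f0=s['contact_force'][2]
arm.move_linear([x,y,19.5],vel=40);s=arm.state();print(f0,s['contact_force'],s['tcp_pos'])
t=s['time'];arm.gripper_open();print('open time',arm.state()['time']-t)
arm.move_linear([x,y,100],vel=150)
print(arm.state()['time'])
# view tub then tongs
arm.goto([505,10,190],down(0))
c=cap('wrist','w3');cs=cap('scene','s4')
for r in arm.landmark_of('wrist','stem')[:3]: print('stem w',r['p'],np.array(r['uv']),atz(c,r['uv'],5))
for r in arm.landmark_of('scene','stem')[:3]: print('stem s',r['p'],np.array(r['uv']),atz(cs,r['uv'],5))
for r in arm.landmark_of('wrist','tub')[:3]: print('tub w',r['p'],np.array(r['uv']),atz(c,r['uv'],0))
for r in arm.landmark_of('scene','lid')[:3]: print('lid',r['p'],np.array(r['uv']),atz(cs,r['uv'],3))
print(arm.state()['time'])
```

```text
-0.4197904962336845 [-0.93 -0.48 -0.58] [401.97 289.53  19.33]
open time 0.7249999999999996
11.0833
stem w 0.75 [343.6 162.1] [527.52  22.31   5.  ]
stem s 0.63 [354.9 217.9] [539.19  22.87   5.  ]
tub w 0.98 [342.5 152. ] [526.57  31.51   0.  ]
lid 0.72 [434.2 182.3] [451.74 289.49   3.  ]
12.5667
```

View pics/w3.png

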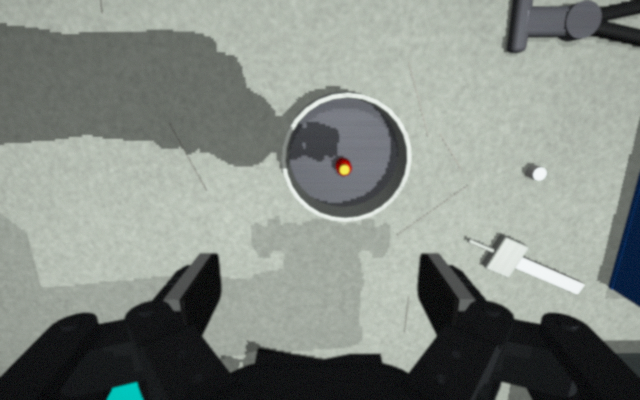

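View pics/s4.png

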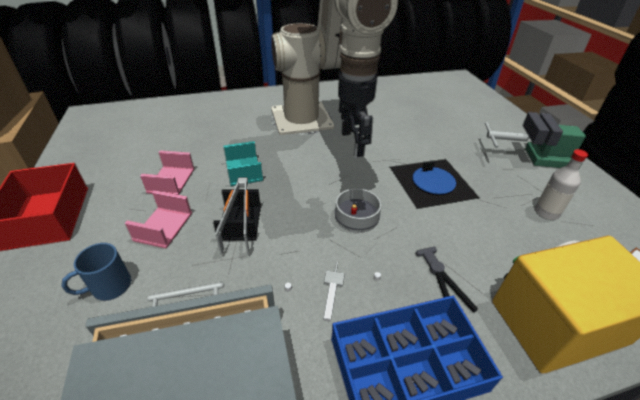

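Wrist view: the stem's brass tip is at (344,170), slightly off the tub's centre (347,157). Scene view: the lid lies flat within the mat at (434,180). Now I'll look at the tongs from close up.

Run:
```python
from h import *
np.set_printoptions(precision=2,suppress=True)
c=cap('wrist');cs=cap('scene')
print('tip',atz(c,(344,170),39),atz(cs,(354,209),37))
def seg(c,roi):
    im=c['image'].astype(int);x0,x1,y0,y1=roi
    k=(im[...,2]>im[...,0]+60)[y0:y1,x0:x1];p=np.argwhere(k)[:,::-1]+[x0,y0];return p.mean(0),len(p)
print(seg(c,(300,400,120,210)),seg(cs,(335,380,195,225)))
arm.goto([445,-235,170],down(np.pi/2-.25))
c=cap('wrist','w4');print(arm.state()['time'])
for th,z in [('tongs',69),('tongs_left',69),('tongs_right',69),('tongs_jaws',11),('cradle',0)]:
    for r in arm.landmark_of('wrist',th)[:2]: print(th,r['p'],np.array(r['uv']),atz(c,r['uv'],z))
```

```text
tip [526.18  21.38  39.  ] [539.65  17.72  37.  ]
(array([342.56, 166.9 ]), 214) (array([353.75, 209.  ]), 36)
14.3167
tongs_left 0.75 [318.8 163.7] [ 419.14 -229.1    69.  ]
tongs_right 0.58 [292.  163.5] [ 414.13 -248.12   69.  ]
cradle 0.9 [122.2 234.5] [ 452.49 -441.76    0.  ]
cradle 0.77 [305.4 220.5] [ 483.54 -259.21    0.  ]
```

View pics/w4.png

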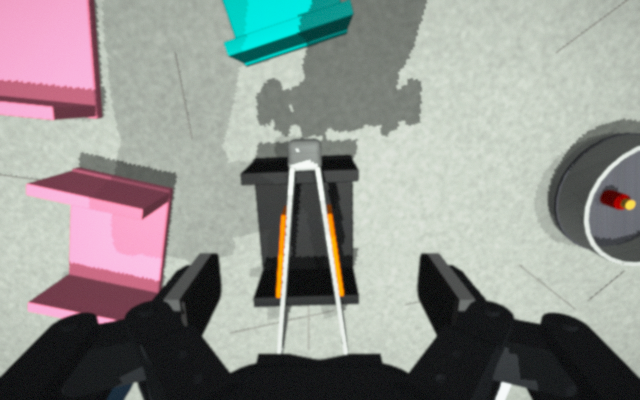

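Wrist view: the rear of the tongs has a rigid steel hinge block at about (305,153), overhanging behind the rear cradle bar, and the two arms diverge forward to (282,350) and (346,350). `close_gripper` only closes fully, and closed jaws would not pass over the stem. So I can carry the tongs open by gripping that block, then re-grip the handles once the jaws straddle the stem.

Run:
```python
from h import *
np.set_printoptions(precision=2,suppress=True)
c=cap('wrist')
cv2.imwrite('pics/w4z.png',cv2.resize(c['image'][120:310,220:380],None,fx=4,fy=3.1))
for p in [(289,140),(320,140),(322,165),(289,168),(305,152)]: print('blk',p,atz(c,p,78))
a=[(atz(c,(283,350),78)+atz(c,(346,350),78))/2,(atz(c,(292,170),78)+atz(c,(318,170),78))/2]
d=a[0]-a[1];print('axis',np.arctan2(d[1],d[0]),a)
for p in [(278,297),(345,297),(283,214),(328,214)]:print('gripend',p,atz(c,p,81))
for p in [(258,303),(356,303),(244,158),(355,158)]:print('bar',p,atz(c,p,60))
```

```text
blk (289, 140) [ 396.28 -244.55   78.  ]
blk (320, 140) [ 401.58 -223.74   78.  ]
blk (322, 165) [ 418.95 -226.68   78.  ]
blk (289, 168) [ 415.27 -249.89   78.  ]
blk (305, 152) [ 407.07 -235.96   78.  ]
axis -0.20913766002830753 [array([ 570.32, -271.28,   78.  ]), array([ 419.46, -239.26,   78.  ])]
gripend (278, 297) [ 511.95 -285.84   81.  ]
gripend (345, 297) [ 524.97 -234.72   81.  ]
gripend (283, 214) [ 446.46 -262.94   81.  ]
gripend (328, 214) [ 454.55 -231.16   81.  ]
bar (258, 303) [ 525.86 -310.45   60.  ]
bar (356, 303) [ 546.75 -228.37   60.  ]
bar (244, 158) [ 402.52 -283.31   60.  ]
bar (355, 158) [ 423.27 -201.82   60.  ]
```

View pics/w4z.png

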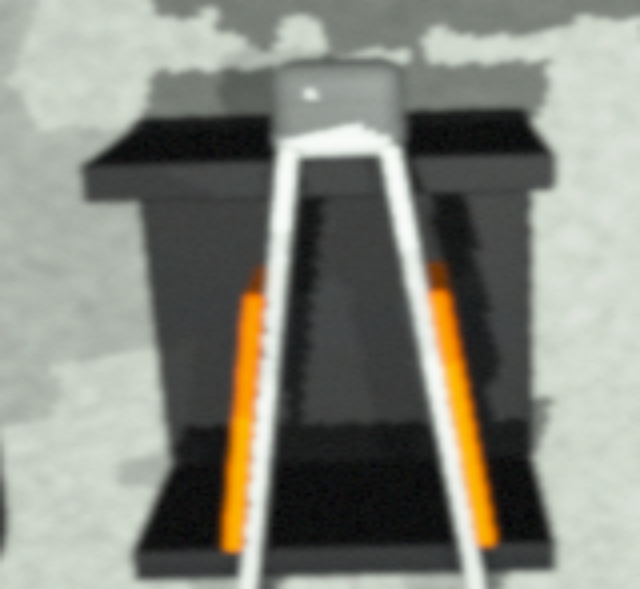

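Run:
```python
from h import *
np.set_printoptions(precision=2,suppress=True)
c=cap('scene')
cv2.imwrite('pics/s5z.png',cv2.resize(c['image'][180:235,320:400],None,fx=9,fy=9))
print(proj(c,[[527,22,39],[527,22,5],[526.4,31.7,48],[582.4,31.7,48],[470.4,31.7,48],[526.4,87.7,48],[526.4,-24.3,48]]))
t=cap('top');print(proj(t,[[527,22,39],[526.4,31.7,48]]))
cv2.imwrite('pics/t5z.png',cv2.resize(t['image'][180:240,250:330],None,fx=9,fy=9))
```

```text
[[354.11 204.74]
 [353.06 214.68]
 [358.06 201.27]
 [365.71 216.7 ]
 [351.07 187.17]
 [379.36 197.86]
 [336.21 204.77]]
[[289.63 208.82]
 [286.53 208.81]]
```

View pics/s5z.png

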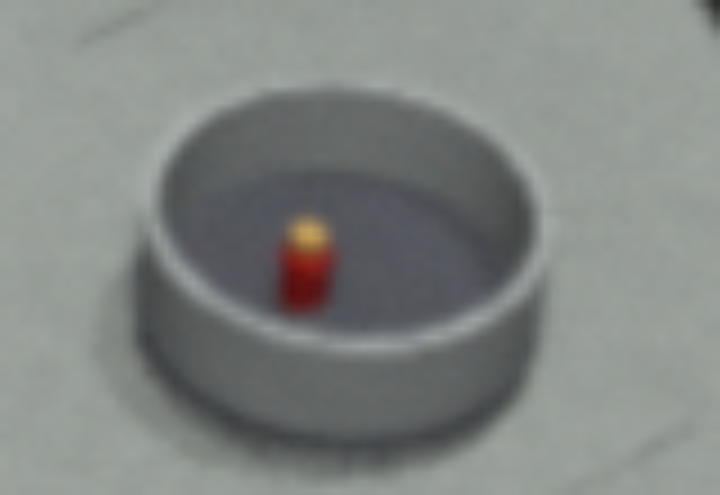

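View pics/t5z.png

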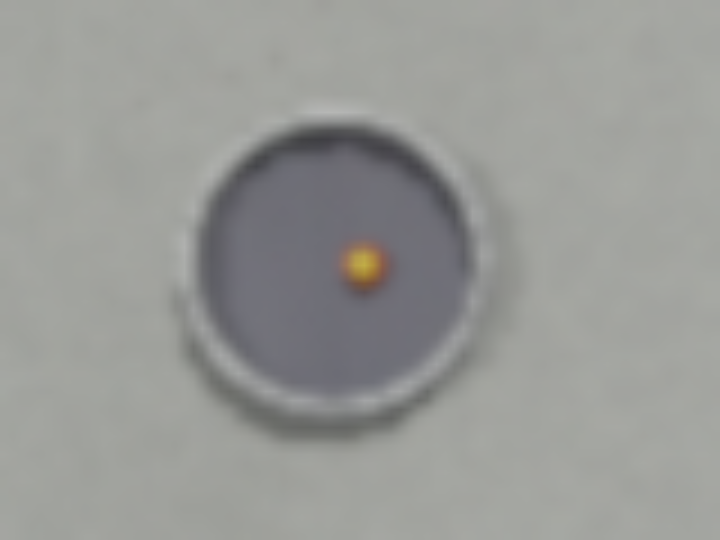

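The scene tip at (354,206) and top tip at (290,209) both match a stem at about (527,22). I'll check reachability for the leaning set-down pose, then lift the tongs by the hinge block.

```bash
cat >> h.py <<'E'
def tongs_rot(yaw,pitch):
    """tongs frame -> world; nose-up pitch"""
    return Ro.from_euler('ZY',[yaw,-pitch])
# tool in tongs frame: tool y=tongs y, z=-tongs z, x=-tongs x
TOOL=Ro.from_matrix(np.array([[-1,0,0],[0,1,0],[0,0,-1.]]))
def tool_pose(o,R,p):
    """tcp pos and rotvec for tcp at tongs-frame point p, tongs origin o"""
    return o+R.apply(p),(R*TOOL).as_rotvec()
def lean(stem,tub,yaw):
    from scipy.optimize import fsolve
    u=np.array([np.cos(yaw),np.sin(yaw)]);off=(np.array(stem)-tub)@u
    lat=25;d=off+np.sqrt(56**2-lat**2)
    f=lambda v:[v[1]*np.sin(v[0])-48,188*np.cos(v[0])+49*np.sin(v[0])-v[1]*np.cos(v[0])-d]
    th,L=fsolve(f,[.33,143]);R=tongs_rot(yaw,th)
    # jaws point x,y at stem ; block corner z=0
    jz=188*np.sin(th)-49*np.cos(th)
    o=np.array([*stem,jz])-R.apply([100,0,-58]);return o,R,th,jz
E
python3 - <<'E'
from h import *
np.set_printoptions(precision=2,suppress=True)
for yaw in (-.25,-.45,-.64,-.8,-1.0,-1.4,-1.87):
    o,R,th,jz=lean((527,22),np.array([526.4,31.7]),yaw)
    b,rv=tool_pose(o,R,[-81,0,-5]);g,_=tool_pose(o,R,[0,0,-19])
    print(yaw,np.degrees(th),jz,o,b,arm.ik(b,rv),g,arm.ik(g,rv), arm.ik(g+[0,0,120],rv) is not None)
E
```

```text
-0.25 18.842183873809702 14.342789204749394 [417.15  50.05  36.94] [344.44  68.62   6.05] [ 0.36  0.09 -0.98  0.22 -0.19  0.58] [423.1   48.53  18.96] [ 0.22  0.17 -0.82  0.28 -0.15  0.45] True
-0.45 19.073707731488344 15.125587677711167 [424.83  71.35  37.26] [357.37 103.94   6.07] [ 0.5   0.17 -0.88  0.33 -0.27  0.92] [430.42  68.65  19.31] [ 0.32  0.22 -0.75  0.36 -0.23  0.74] True
-0.64 19.275766456933752 15.808561075820506 [435.93  89.81  37.55] [375.93 134.48   6.09] [ 0.58  0.25 -0.75  0.45 -0.32  1.2 ] [440.96  86.06  19.61] [ 0.38  0.27 -0.66  0.46 -0.29  1.  ] True
-0.8 19.425740263365906 16.31535695681623 [447.86 103.49  37.76] [395.79 157.09   6.1 ] [ 0.61  0.33 -0.62  0.56 -0.33  1.4 ] [452.26  98.96  19.84] [ 0.42  0.32 -0.58  0.55 -0.32  1.2 ] True
-1.0 19.57933253691207 16.834264576256253 [465.59 117.64  37.97] [425.26 180.44   6.11] [ 0.62  0.42 -0.46  0.71 -0.34  1.63] [469.03 112.28  20.07] [ 0.45  0.4  -0.45  0.68 -0.34  1.44] True
-1.4 19.744709936258936 17.39285258698974 [507.67 134.06  38.2 ] [495.   207.52   6.13] [ 0.57  0.61 -0.11  0.99 -0.32  2.  ] [508.76 127.73  20.32] [ 0.44  0.54 -0.19  0.93 -0.33  1.85] True
-1.87 19.664256180990108 17.121125267270067 [560.51 130.63  38.09] [582.5  201.91   6.12] [ 0.45  0.82  0.31  1.3  -0.25  2.35] [558.63 124.53  20.2 ] [ 0.36  0.71  0.12  1.2  -0.27  2.26] True
```

Run:
```python
from h import *
np.set_printoptions(precision=2,suppress=True)
yaw=-.24
b=np.array([405.9,-236.0,64.])
rv=down(np.pi/2+yaw)
arm.move_linear([b[0],b[1],110],rv,vel=200)
arm.move_linear(b,vel=100)
arm.close_gripper();s=arm.state();print(s['gripper_width'],s['contact_force'],s['tcp_pos'],s['time'])
arm.move_linear([b[0],b[1],94],vel=60);arm.pause(.1)
s=arm.state();print(s['gripper_width'],s['contact_force'],s['torque'],s['time'])
cap('scene','s6');cap('wrist','w6')
```

```text
22.15247406992085 [-2.04  1.19  4.16] [ 406.18 -236.14   64.53] 16.425
22.058239712676123 [-0.4   0.41 -1.15] [ 0.03  0.11 -0.01] 17.175
```

View pics/s6.png

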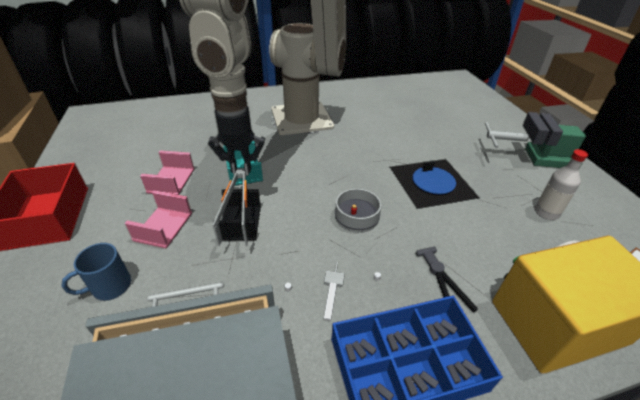

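View pics/w6.png

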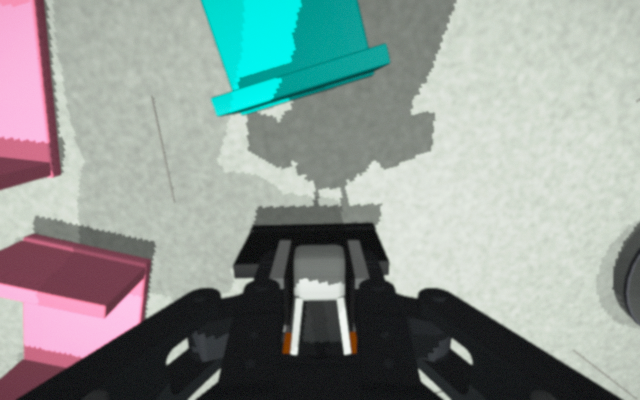

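Wrist view: the pads hold the hinge block (width 22 mm) at (320,270) and the arms are still spread. Scene view: the tongs are just off the cradle. I'll raise them further and measure droop and jaw position.

Run:
```python
from h import *
np.set_printoptions(precision=2,suppress=True)
p=arm.state()['tcp_pos']
arm.move_linear([p[0],p[1],165],vel=150);arm.pause(.2)
cs=cap('scene','s7');ct=cap('top','t7');s=arm.state();print(s['tcp_pos'],s['gripper_width'],s['time'])
o,R=None,tongs_rot(-.24,0); o=s['tcp_pos']-R.apply([-81,0,-5])
exp=dict(tongs=o,tongs_jaws=o+R.apply([100,0,-58]))
for th in exp:
    rs=[]
    for n,c in (('scene',cs),('top',ct)):
        L=arm.landmark_of(n,th)[:2]
        print(th,n,[(round(r['p'],2),np.array(r['uv'])) for r in L],'exp',proj(c,exp[th]))
        if L: rs.append(ray(c,L[0]['uv']))
    print(exp[th], tri(rs) if len(rs)>1 else None)
cv2.imwrite('pics/s7z.png',cv2.resize(cs['image'][110:260,170:330],None,fx=5,fy=4))
```

```text
[ 405.03 -235.5   164.1 ] 21.959662026094694 18.2
tongs scene [(0.82, array([232.3, 170.4]))] exp [[231.61 167.02]]
tongs top [(0.67, array([376.9, 220.8]))] exp [[380.39 220.54]]
[ 483.71 -254.75  169.1 ] [ 482.96 -250.46  158.36]
tongs_jaws scene [(0.85, array([229.1, 219.5]))] exp [[227.24 218.22]]
tongs_jaws top [(0.76, array([386.6, 186.8]))] exp [[384.16 190.36]]
[ 580.84 -278.52  111.1 ] [ 591.65 -279.61  118.3 ]
```

View pics/s7z.png

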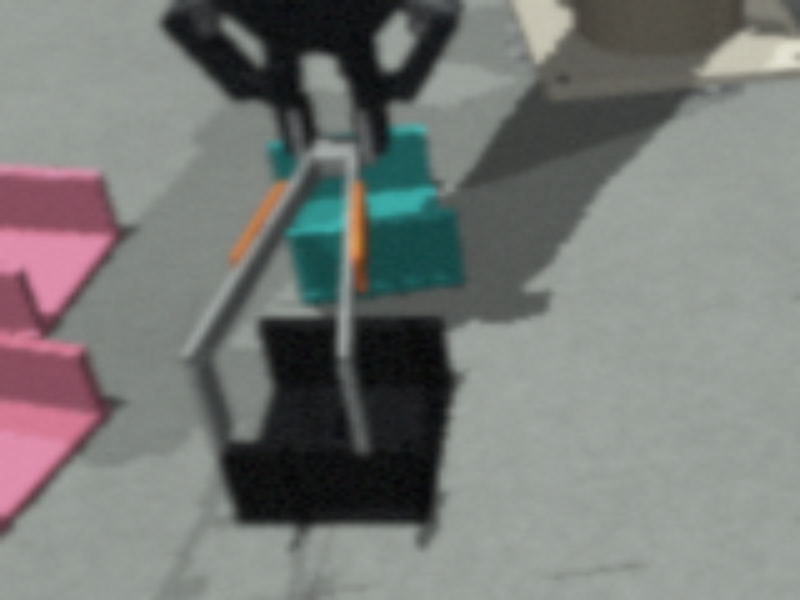

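View pics/t7.png

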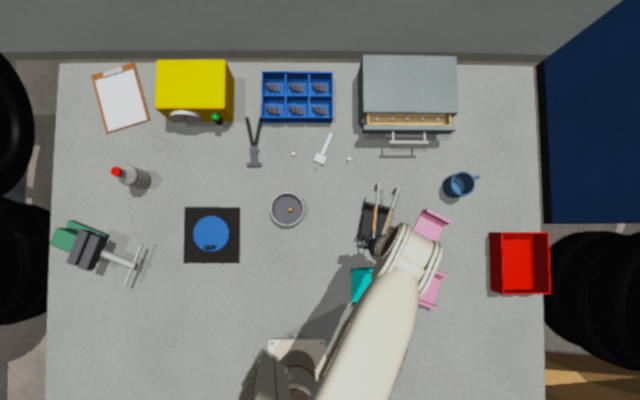

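Run:
```python
from h import *
np.set_printoptions(precision=2,suppress=True)
cs=cap('scene');ct=cap('top')
cv2.imwrite('pics/t7z.png',cv2.resize(ct['image'][175:250,340:440],None,fx=8,fy=8))
R=tongs_rot(-.24,0);o=arm.state()['tcp_pos']-R.apply([-81,0,-5])
for x,y,z in [(109,28,9),(109,-28,9),(109,28,-58),(109,-28,-58),(35,23,12),(35,-23,12),(-70,0,9)]:
    P=o+R.apply([x,y,z]);print((x,y,z),'scene',proj(cs,P)[0],'zoom',(proj(cs,P)[0]-[170,110])*[5,4],'top',proj(ct,P)[0],'zoom',(proj(ct,P)[0]-[340,175])*8)
```

```text
(109, 28, 9) scene [235.32 196.67] zoom [326.6  346.68] top [380.25 182.39] zoom [321.98  59.12]
(109, -28, 9) scene [206.45 196.48] zoom [182.27 345.94] top [398.48 186.9 ] zoom [467.84  95.23]
(109, 28, -58) scene [239.84 221.29] zoom [349.22 445.15] top [376.33 185.28] zoom [290.6   82.24]
(109, -28, -58) scene [212.68 221.09] zoom [213.39 444.37] top [393.56 189.54] zoom [428.44 116.33]
(35, 23, 12) scene [238.68 172.26] zoom [343.38 249.03] top [376.42 206.83] zoom [291.38 254.64]
(35, -23, 12) scene [216.63 172.13] zoom [233.16 248.52] top [391.52 210.55] zoom [412.14 284.41]
(-70, 0, 9) scene [236.23 145.7 ] zoom [331.17 142.81] top [375.71 243.36] zoom [285.7  546.91]
```

View pics/t7z.png

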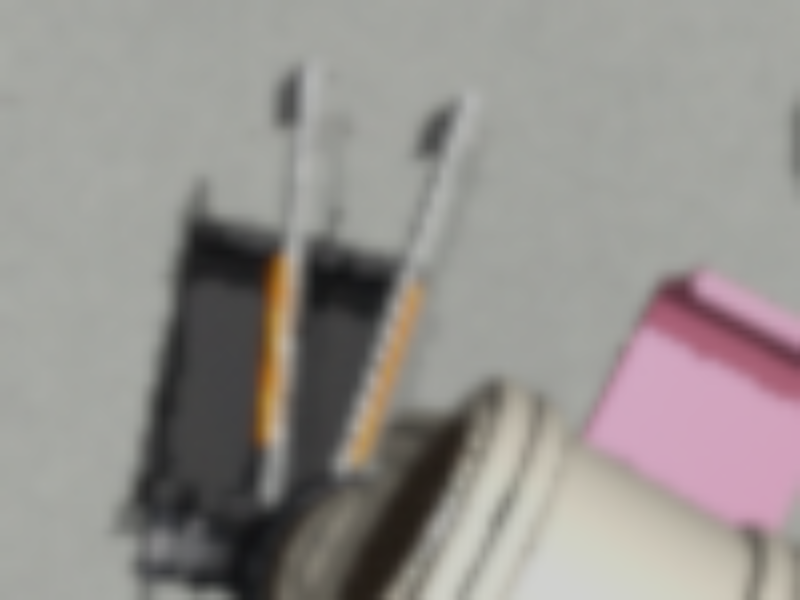

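Top view: the arm ends at (379,183) and (399,187) are within 1 px of prediction, so the tongs are held open, with at most a few mm of droop. Next I'll carry them over the tub in the leaning pose.

Run:
```python
from h import *
np.set_printoptions(precision=2,suppress=True)
o,R,th,jz=lean((527,22),np.array([526.4,31.7]),-.64)
b,rv=tool_pose(o,R,[-81,0,-5])
arm.goto(b+[0,0,130],rv)
arm.move_linear(b+[0,0,60],vel=150);arm.pause(.1)
s=arm.state();print(s['tcp_pos']-b,s['time'])
cs=cap('scene','s8');ct=cap('top','t8')
cv2.imwrite('pics/s8z.png',cv2.resize(cs['image'][110:260,280:440],None,fx=5,fy=4))
cv2.imwrite('pics/t8z.png',cv2.resize(ct['image'][170:270,220:340],None,fx=6,fy=6))
j=o+[0,0,60]+R.apply([100,0,-58])
for P in (j,o+[0,0,60]+R.apply([100,28,-58]),o+[0,0,60]+R.apply([100,-28,-58])): print((proj(cs,P)[0]-[280,110])*[5,4],(proj(ct,P)[0]-[220,170])*6)
for n,c in (('scene',cs),('top',ct)):
    for r in arm.landmark_of(n,'tongs_jaws')[:2]: print(n,r['p'],np.array(r['uv']),proj(c,j))
```

```text
[ 1.2   0.36 61.05] 20.625
[376.5 333.6] [414.25 228.29]
[432.33 345.78] [372.45 197.08]
[321.61 321.64] [456.12 259.55]
scene 0.96 [355.7 194.8] [[355.3 193.4]]
top 0.62 [290.6 206.3] [[289.04 208.05]]
```

View pics/s8z.png

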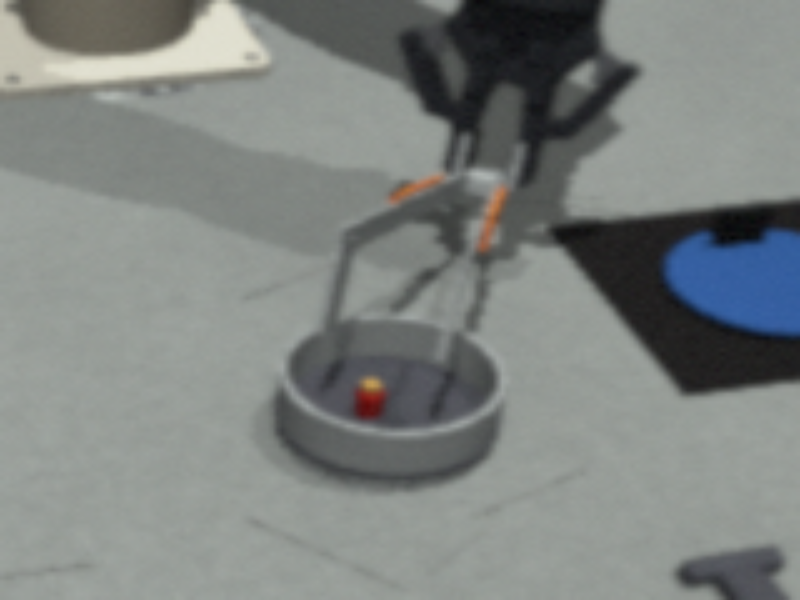

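View pics/t8z.png

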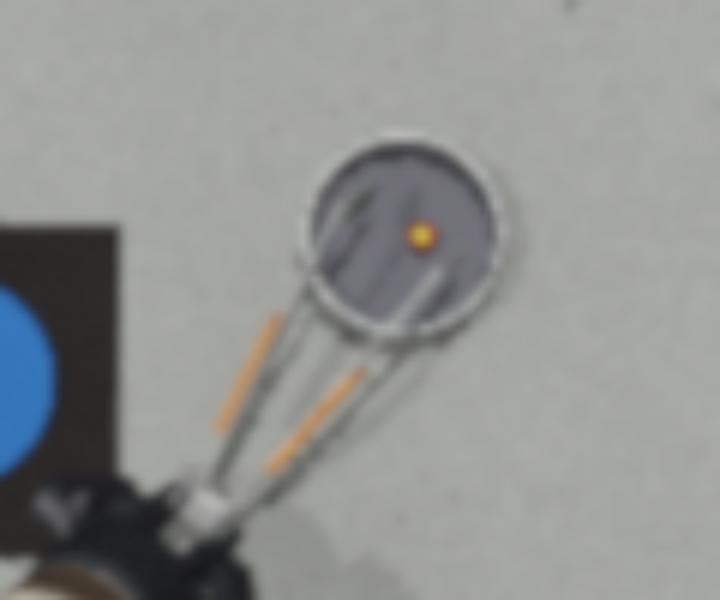

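Scene zoom: the jaw tips hang over the tub on both sides of the stem at (370,398). Top zoom: the jaws at (375,185) and (445,268) straddle the stem at (421,235), needing a shift of about 3 mm. I'll lower the tongs now.

Run:
```python
from h import *
np.set_printoptions(precision=2,suppress=True)
o,R,th,jz=lean((527,22),np.array([526.4,31.7]),-.64)
o=o+[-1,-3,0]
b,rv=tool_pose(o,R,[-81,0,-5])
arm.move_linear(b+[0,0,20],rv,vel=80)
f0=arm.state()['contact_force']
for h in (10,6,3,1,-1):
    arm.move_linear(b+[0,0,h],vel=40);s=arm.state();print(h,s['contact_force']-f0,s['tcp_pos'][2]-b[2])
    if s['contact_force'][2]-f0[2]>3: break
print(s['time'])
cs=cap('scene');ct=cap('top');cw=cap('wrist','w9')
cv2.imwrite('pics/s9z.png',cv2.resize(cs['image'][130:250,300:420],None,fx=6,fy=5))
cv2.imwrite('pics/t9z.png',cv2.resize(ct['image'][170:270,220:340],None,fx=6,fy=6))
```

```text
10 [ 0.22  0.15 -0.83] 9.773089326345426
6 [-1.01 -0.03 -0.13] 5.778398269863812
3 [-0.03  0.07 -0.35] 2.872308977209464
1 [ 0.84 -0.55  1.4 ] 1.0681902788754858
-1 [-4.32 -0.07 13.15] -0.07481237238887051
22.875
```

View pics/s9z.png

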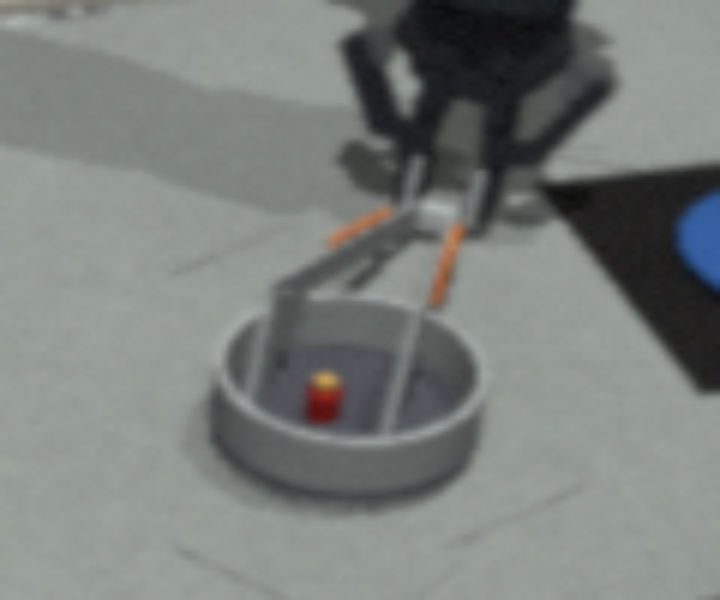

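View pics/t9z.png

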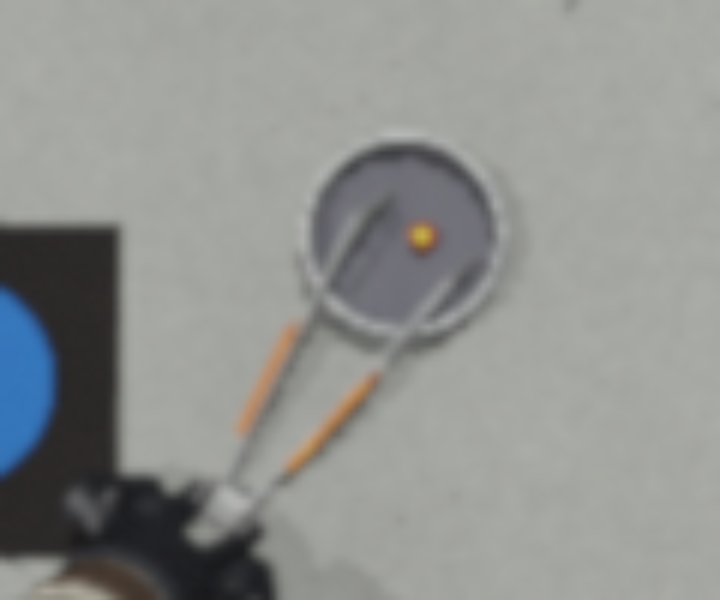

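View pics/w9.png

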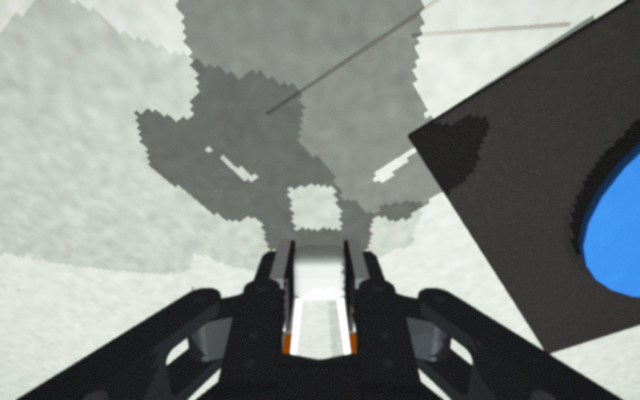

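The jaws straddle the stem (top zoom: jaw fronts at (390,205) and (472,265), stem at (421,235)), and the tongs rest on the counter. I'll release and back off along the tool axis.

Run:
```python
from h import *
np.set_printoptions(precision=2,suppress=True)
o,R,th,jz=lean((527,22),np.array([526.4,31.7]),-.64)
o=o+[-1,-3,0]
b,rv=tool_pose(o,R,[-81,0,-5])
arm.move_linear(b+[0,0,.5],vel=40)
arm.gripper_open()
s=arm.state()
up,_=tool_pose(o,R,[-81,0,75])
arm.move_linear(up,vel=150)
print(arm.state()['time'])
cs=cap('scene');ct=cap('top');cw=cap('wrist','w10')
for n in('wrist',):
  for t in ('tongs','tongs_left','tongs_right','tongs_jaws','stem'):
    for r in arm.landmark_of(n,t)[:1]: print(t,r['p'],np.array(r['uv']))
P={'origin':[0,0,0],'L':[-70,9.7,0],'R':[-70,-9.7,0]}
for k in P: print(k,proj(cw,o+R.apply(P[k])))
cv2.imwrite('pics/s10z.png',cv2.resize(cs['image'][130:250,300:420],None,fx=6,fy=5))
cv2.imwrite('pics/t10z.png',cv2.resize(ct['image'][170:270,220:340],None,fx=6,fy=6))
```

```text
24.5917
tongs_left 0.84 [331.7 223.3]
tongs_right 0.88 [304.5 226.1]
origin [[321.58 313.12]]
L [[335.95 225.57]]
R [[307.78 225.53]]
```

View pics/s10z.png

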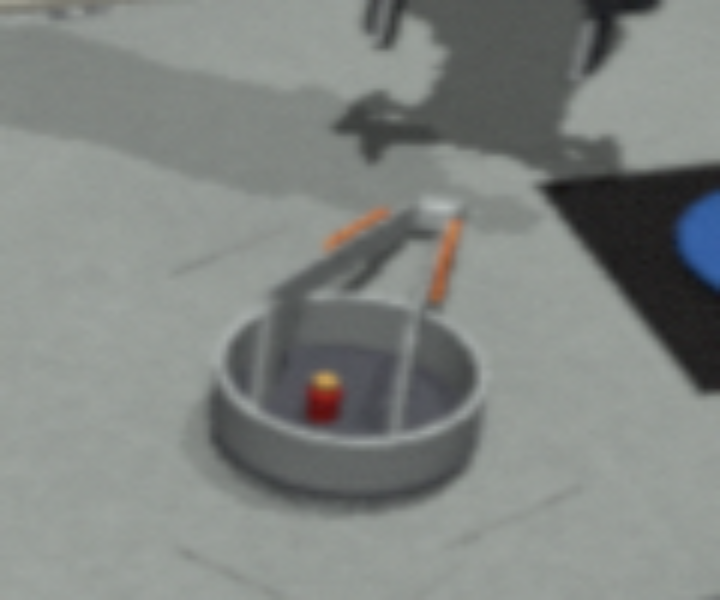

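View pics/t10z.png

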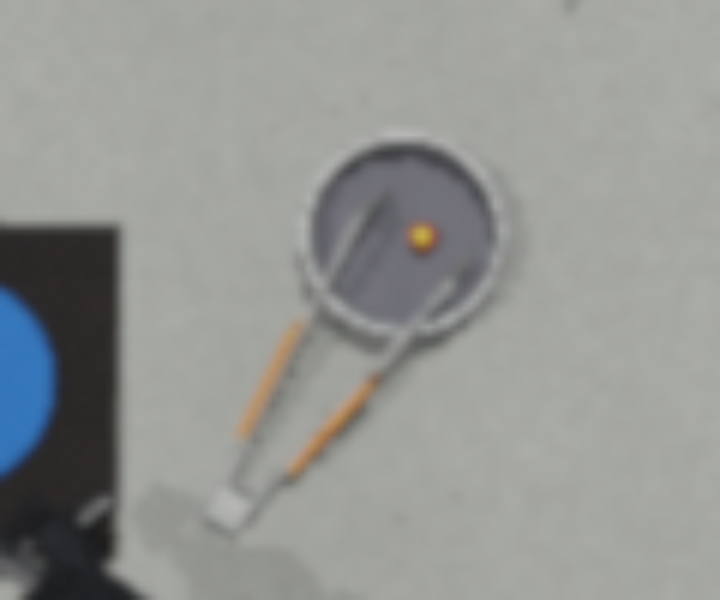

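View pics/w10.png

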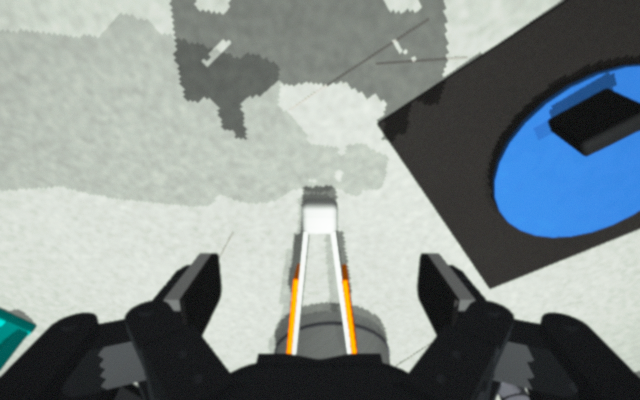

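Scene and top: the tongs rest stably after release, leaning on the rim, with the jaws still either side of the stem (top zoom (385,195) and (462,270), stem (421,235)). I'll check alignment once more, then re-grip the orange handles.

Run:
```python
from h import *
np.set_printoptions(precision=2,suppress=True)
o,R,th,jz=lean((527,22),np.array([526.4,31.7]),-.64)
o=o+[-1,-3,0]
ct=cap('top')
for p in ([109,28,0],[109,-28,0],[91,28,0],[91,-28,0],[-70,0,9],[-88,0,9]): print(p,(proj(ct,o+R.apply(p))[0]-[220,170])*6)
a,rv=tool_pose(o,R,[0,0,60]); g,_=tool_pose(o,R,[0,0,-17])
arm.move_linear(a,rv,vel=150)
arm.move_linear(g,vel=100)
s=arm.state();print(s['contact_force'],s['time'])
cs=cap('scene');ct=cap('top')
cv2.imwrite('pics/s11z.png',cv2.resize(cs['image'][130:250,300:420],None,fx=6,fy=5))
cv2.imwrite('pics/t11z.png',cv2.resize(ct['image'][170:270,220:340],None,fx=6,fy=6))
```

```text
[109, 28, 0] [366.37 215.16]
[109, -28, 0] [449.92 277.57]
[91, 28, 0] [348.15 241.19]
[91, -28, 0] [431.35 303.39]
[-70, 0, 9] [226.41 500.26]
[-88, 0, 9] [209.36 524.35]
[-0.09  0.35 -0.47] 26.6583
```

View pics/s11z.png

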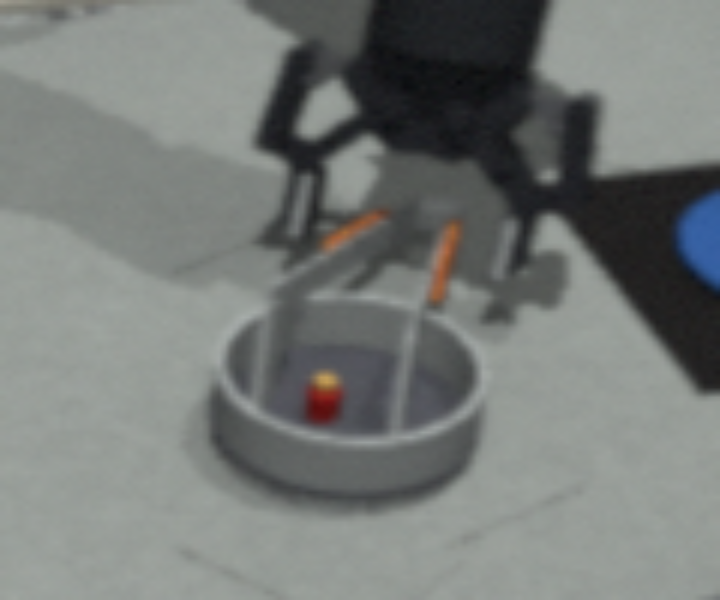

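View pics/t11z.png

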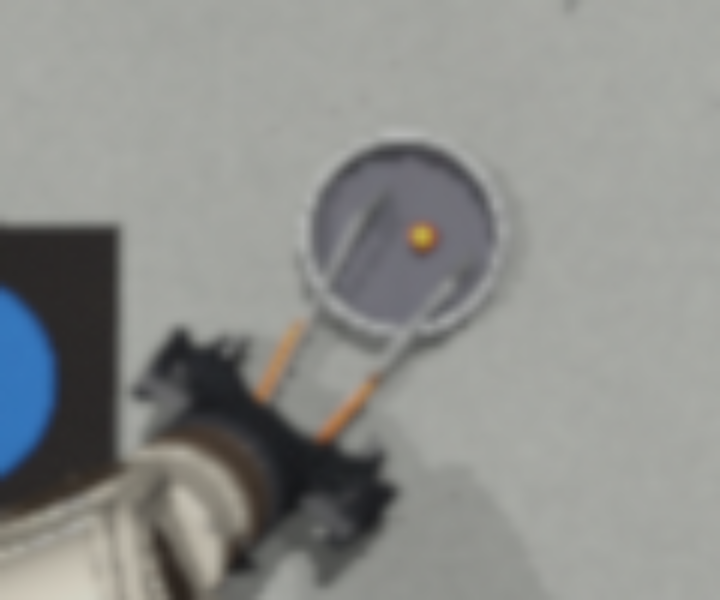

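Run:
```python
from h import *
np.set_printoptions(precision=2,suppress=True)
o,R,th,jz=lean((527,22),np.array([526.4,31.7]),-.64)
o=o+[-1,-3,0]
ct=cap('top');cs=cap('scene')
for p in ([109,28,-58],[109,-28,-58],[91,28,-58],[91,-28,-58],[109,0,-45],[91,0,-45],[109,28,9],[109,-28,9]):
    P=o+R.apply(p);print(p,P,(proj(ct,P)[0]-[220,170])*6,(proj(cs,P)[0]-[300,130])*[6,5])
P=[527,22,25];print((proj(ct,P)[0]-[220,170])*6,(proj(cs,P)[0]-[300,130])*[6,5])
cv2.imwrite('pics/t12z.png',cv2.resize(ct['image'][185:235,265:315],None,fx=12,fy=12,interpolation=cv2.INTER_CUBIC))
cv2.imwrite('pics/s12z.png',cv2.resize(cs['image'][180:230,330:390],None,fx=12,fy=12,interpolation=cv2.INTER_CUBIC))
```

```text
[109, 28, -58] [549.54  36.39  18.78] [394.17 195.17] [371.14 429.37]
[109, -28, -58] [516.09  -8.53  18.78] [474.14 254.84] [243.4  398.64]
[91, 28, -58] [535.91  46.53  12.84] [376.64 220.15] [382.05 416.32]
[91, -28, -58] [502.46   1.61  12.84] [456.28 279.64] [256.32 386.32]
[109, 0, -45] [529.37  16.49  31.05] [428.49 229.61] [312.25 390.43]
[91, 0, -45] [515.74  26.64  25.11] [410.65 254.73] [324.15 378.08]
[109, 28, 9] [531.8   49.59  82.02] [361.83 218.42] [402.38 304.98]
[109, -28, 9] [498.35   4.68  82.02] [445.96 281.28] [270.3  275.46]
[419.09 234.58] [322.01 394.47]
```

View pics/t12z.png

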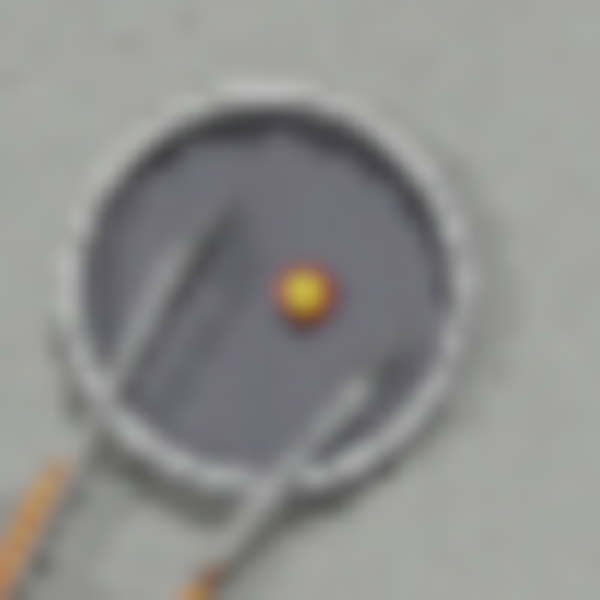

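View pics/s12z.png

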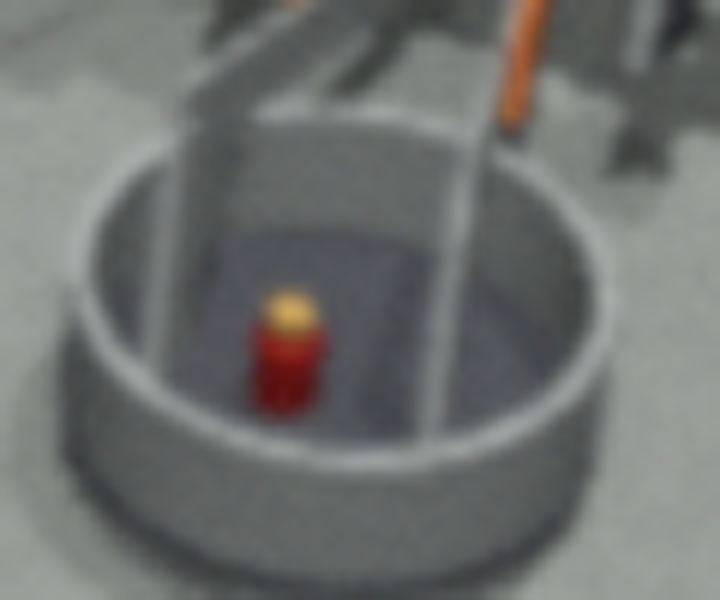

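The stem lies well within the jaw plates' length, so I'll squeeze now.

Run:
```python
from h import *
np.set_printoptions(precision=2,suppress=True)
arm.close_gripper();arm.pause(.3)
s=arm.state();print(s['gripper_width'],s['contact_force'],s['time'])
cs=cap('scene');ct=cap('top')
cv2.imwrite('pics/s13z.png',cv2.resize(cs['image'][130:250,300:420],None,fx=6,fy=5))
cv2.imwrite('pics/t13z.png',cv2.resize(ct['image'][170:270,220:340],None,fx=6,fy=6))
```

```text
27.557894323847208 [-8.3   1.64 19.75] 27.7333
```

View pics/s13z.png

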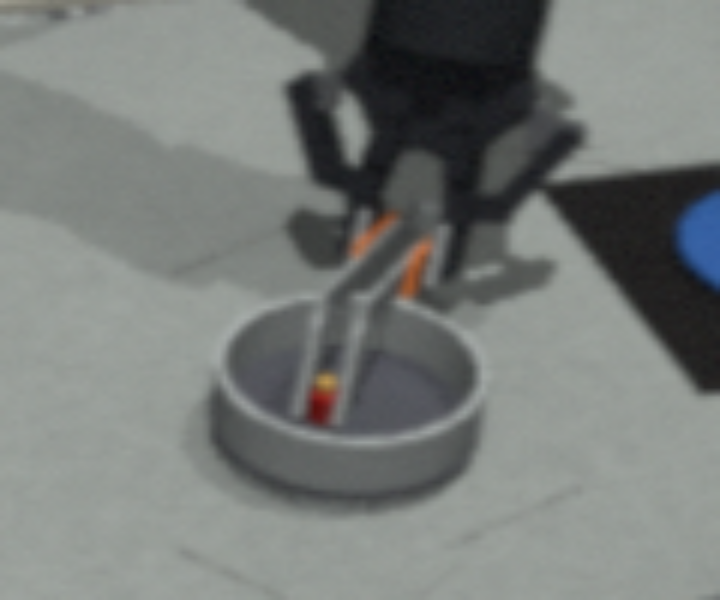

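View pics/t13z.png

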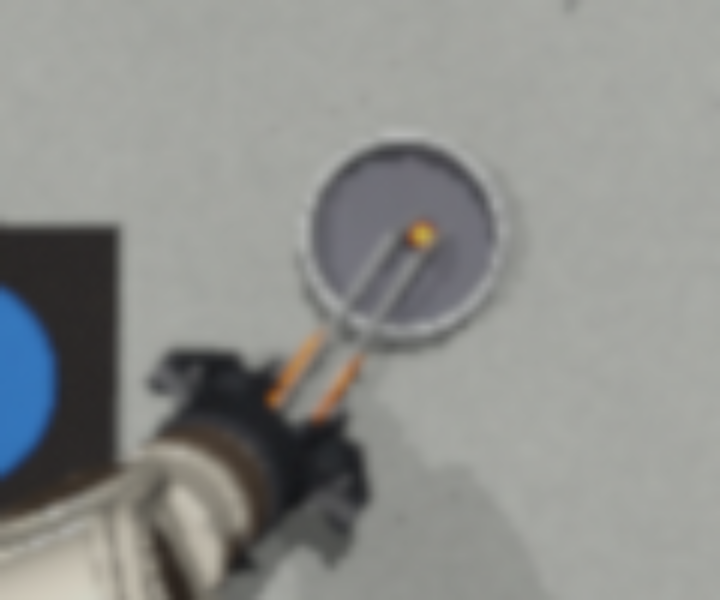

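Both views show the jaws shut either side of the stem (scene zoom (322,405)). Now I'll lift slowly.

Run:
```python
from h import *
np.set_printoptions(precision=2,suppress=True)
p=arm.state()['tcp_pos']
arm.move_linear(p+[0,0,40],vel=40)
s=arm.state();print(s['gripper_width'],s['contact_force'],s['time'])
arm.move_linear(p+[0,0,145],vel=80);arm.pause(.3)
s=arm.state();print(s['gripper_width'],s['contact_force'],s['tcp_pos']-p,s['time'])
cs=cap('scene','s14');ct=cap('top','t14')
cv2.imwrite('pics/s14z.png',cv2.resize(cs['image'][70:230,290:450],None,fx=5,fy=3.75))
rs=[]
for n,c in (('scene',cs),('top',ct)):
    for r in arm.landmark_of(n,'stem')[:1]: print(n,r['p'],np.array(r['uv']));rs.append(ray(c,r['uv']))
if len(rs)>1: print(tri(rs))
```

```text
27.749306024271238 [-0.11  0.09 -1.95] 29.0417
27.834581021530102 [-0.96  0.45 -2.18] [ -0.13  -0.06 144.75] 30.8
scene 0.62 [355.7 169.9]
top 0.5 [286.8 206.1]
[526.78  21.31 146.07]
```

View pics/s14z.png

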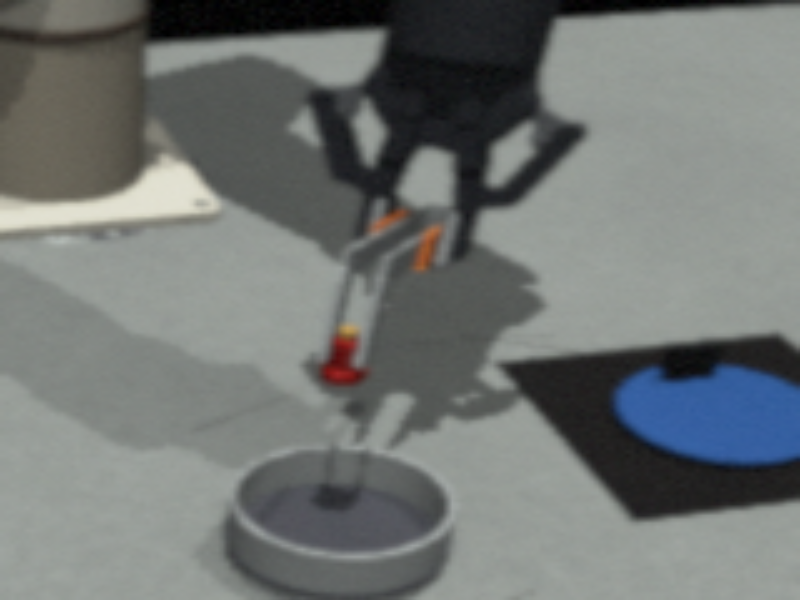

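View pics/t14.png

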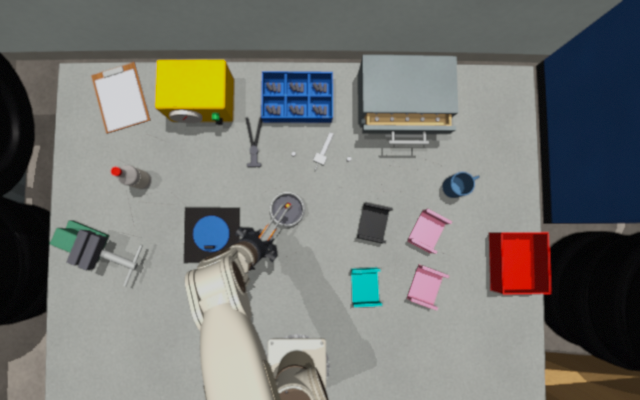

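The stem hangs in the tongs about 146 mm up. The lid is flat on the mat and the bystanders are where they were, so I'm handing in.

```bash
python3 -c "
from plant import arm
print(arm.finish_job())"
```

```text
the job is handed in; nothing more can be done
None
```

The job is handed in at about 31 s of the 64 s allowed, with the stem held up in the tongs. The system reports no verdict, so the checks below are my own.

**What I did**
- I tipped the lid about 14° by its tab, lifted it off, set it flat on the mat and let it go.
- `close_gripper` only closes fully, and fully shut jaws would not pass over the stem. I therefore lifted the tongs open by their rear hinge block and leaned them on the tub rim with the jaws either side of the stem.
- I then let go, re-gripped the orange handles, squeezed the jaws shut on the stem and lifted it straight up. The gripper itself stayed on the tongs, away from the stem.

**Last checks**
- **Stem height:** the two cameras place its underside at about 146 mm, above the 98 mm required. It is visibly held between both jaws, clear of the tub.
- **Grip:** finger opening was steady at 27.8 mm, and the wrist force showed only about the weight of the tongs and stem.
- **Lid:** it shows flat on the mat, about 5 mm off-centre at most.
- **Bystanders:** the gauge, pliers and caps look unmoved in the top picture.

**What disagreed or was not measured**
- While lifting the tongs, the scene camera put the jaws a few mm lower or farther forward than the top camera did; I took this as calibration error.
- Jaw forces on the stem cannot be read directly. That both jaws press on it is inferred from the pictures.

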